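# Set the caddy divider and stow the shampoo

## Robot

A 6-joint arm with a two-finger parallel gripper is mounted at the origin on the work surface. World frame = base frame: x ahead of the robot, y to its left, z up, the work surface at z = 0. Lengths are in mm, angles in rad, forces in N, time in s.
With the tool pointing down it reaches from about 300 to 775 mm from the base axis. Payload 14.6 kg.
Tool frame: the origin (TCP) lies between the finger pads; the fingertips stand 22 mm ahead of it and the grasp point (between the pads) lies 3 mm ahead of it; z points along the fingers, y is the line along which they close (so a half turn about z gives the same grasp; the last joint's range is limited). The gripper opens to 94 mm and grips with 3 to 60 N. Pads are 16 mm wide; open, the fingers measure 119 mm over their backs; the gripper's body (75 mm by 177 mm) begins 78 mm behind the grasp point.
Start: joints at [1.089, 0.3, 1.521, -0, 1.321, -0.067], TCP at [221.65, 503.349, 190.546] pointing down, gripper open.
Joint ranges: [-3.03, 3.03], [-0.79, 2.21], [0.23, 2.52], [-1.04, 4.18], [0, 3.07], [-2.55, 2.55]. Speed limits (rad/s): [2.22, 2.22, 2.57, 3.14, 3.14, 3.14].

## Interface

Orientations are given as a 3x3 rotation matrix whose columns are the frame's x, y, z axes.
In Python, from plant import arm, grab_frame, get_calibration gives the robot as it stands.
- The arm moves only by the shell command python3 -m inch 'ROWS' [OPENING]. ROWS is JSON, a list that holds one entry, the list of rows, each a list of 4 numbers: the shift along the tool's x, y, z in cm, then the turn about the tool's z in degrees. A call has 1 to 8 rows; each row is the pose to reach, as a shift and turn from the pose commanded when the call began, along the tool's axes at that moment; what a row does not reach only later rows make up. A row lasts 1/8 s, in which the tool goes at most 62.5 mm and 10.7 degrees, less where a joint would pass 70% of its speed; a pose out of reach is approached as far as the arm can. A call with a gripper value outside its range is refused whole. OPENING is the finger opening in cm, from 0 to 9.4, set as the call begins (- or left out, the last holds). The fingers move at their own pace and stop on an object; the grip force is fixed at half the most. Time passes only in rows, so rows that repeat a pose let the fingers close. It gives the time, the measured TCP pose, the force, the opening and the grip force at its end, in the units of the state.
- arm.observe(): the state, without advancing time (a new reading comes with each control period).
- grab_frame(name): name is "side" or "top"; returns the picture (420x560x3 uint8, blue, green, red); there is no depth.
- get_calibration(name): a dict with "fx", "fy", "cx", "cy" (pixels), "origin" and "rotation" of the camera in the world. Camera axes: x right, y down, z forward; pixel columns grow to the right and rows downward; lengths in mm; the calibration is good to about 2 mm. A picture is of the moment at which its call begins. get_calibration takes no time and is no camera call.
- arm.hand_in(): hands the job in; it is judged then, once.
The state is a dict: "clock": time; "joint_positions": joint angles; "joint_vel": joint speeds; "joint_torque": joint torques, N m; "eef_pos": TCP position; "ee_rot": TCP orientation; "wrist_force": force on the tool from outside, world axes, zero at the start; "moment": the same for the moment, N m; "finger_gap": opening from 0.0 (shut) to 1.0 (fully open); "finger_force": force on a finger pad.
Only numpy, scipy, OpenCV 4.12 (cv2) and the standard library are available. Lean on these libraries where they do the work, as an engineer would, in place of code of your own. Each camera call takes 0.05 s, during which the arm holds its last target. There are 200 camera calls.

## Task

Take the sliding divider of the bath caddy by its leaning finger tab and slide it until it stands in line with the chrome spring clip on the front rim; move it by the tab only, never by its thin panel. Then stand the shampoo bottle upright on the floor of the smaller compartment this makes, let go of it, and leave the divider in line with the clip and the cup, the soap saucer and the other things as they were.

Things in the scene. Friction and masses are not known exactly. Their poses are not given: they have to be found in the camera images.
- rack: Fixed white shelf unit with the caddy. Origin on the counter under the caddy's centre; x away from the robot, y along the caddy, z up. The caddy is an open trough, outside 100 (x) by 290 (y) by 70 mm high, walls and floor 5 mm, so inside x +-45, y +-140, floor at z = 5. The divider's rail is a rod along y just behind the rear wall, x = 56, z = 72. A shelf stands behind and above it.
- divider (a joint): Position (m) of the sliding divider along the rail: equals the y of the divider's middle in the rack's frame, 0 at the middle of the caddy, from -0.10 to +0.10. It stays where it is left; about 2 N of friction.
- tab (a point): Point to pinch on the divider's grey finger tab: mid thickness (its y in the rack's frame is the divider's), at x = 42, z = 102 mm there. The tab is a bar 12 mm thick (y), 20 broad, 48 long, leaning 30 deg from vertical towards the robot; it runs on 19 mm up from here and as far down to its carriage on the rail. The shelf edge is 20 mm behind and 98 mm above: come tilted, from the robot's side.
- panel (a point): Middle of the top edge of the divider's thin grey panel, which hangs across the inside of the caddy and is carried along by the divider: 84 (x) by 4 (y) by 56 mm, z = 12 to 68 mm; axes as the rack. Not to be pushed.
- clip: Fixed chrome spring clip astride the caddy's front rim (robot's side), 16 mm wide along y, wire ears to 17 mm above the rim, gripping a flat white shower-cap case 70 mm wide that hangs outside. Origin at the clip's middle on the rim's top; axes as the rack. It marks where the divider belongs, 35 to 65 mm to either side of the caddy's middle.
- hook: Fixed small white plastic hook with a flat round plate, on the same front rim on the other side of the middle; no meaning for the task. Origin on the rim's top; axes as the rack.
- turntable: Fixed round white turntable, 260 mm across, its top 20 mm above the counter; origin on the counter at its centre.
- bottle: Closed round white shampoo bottle with a black cap, standing on the turntable. Body 56 mm across from the bottom to 122 mm, shoulder to 138 mm, cap 33 mm across to 168 mm; about 0.3 kg. Origin at the centre of its underside, z up along the bottle.
- cup: Open toothbrush cup, 66 mm across the rim, 95 mm tall, on the turntable about 130 mm from the bottle; bystander. Origin at the centre of its underside.
- saucer: White ceramic soap saucer with a bar of soap fixed on it, 88 mm across, 34 mm tall, on the turntable about 130 mm from the bottle; bystander. Origin at the centre of its underside.
- shelf_edge (a point): Middle of the lower front edge of the shelf over the caddy's rear: in the rack's frame x = 62, y = 0, z = 200 mm. From here the board runs y +-190, x = 62 to 180, z = 200 to 218, with a raised front lip to z = 244 and low jars to z = 262 on it. Upright boards carry it at x = 75 to 165, y = +-160.

How it is judged:
By the outcome, as a careful person would: the job done as asked, in the order asked, and still so for the second after the job is handed in, with the robot touching nothing.
It also fails if it takes over 67 s, if anything falls off the work surface, if the arm or the gripper's body presses on something with over 40 N, if the wrist force passes 120 N, or if a joint passes its speed limit or range.

## Working session

There is one attempt and no reset: what is moved stays moved. The work goes in short steps, Python scripts to look and compute and a shell command to move; the robot and the scene stay as the last step left them, time stands still between calls to the robot, and variables do not carry over. Pictures are saved under pics/ and viewed, at most 10 in all, crops included, and the job is handed in when it is done.

```bash
ls; mkdir -p pics; python3 - <<'E'
from plant import arm, grab_frame, get_calibration
import cv2,numpy as np
np.set_printoptions(suppress=True,precision=4)
for n in("side","top"):
    c=get_calibration(n);print(n,c)
    cv2.imwrite(f"pics/{n}0.png",grab_frame(n))
s=arm.observe();print(s)
E
```

```text
pics
side {'fx': 382.60592013047295, 'fy': 382.60592013047295, 'cx': 276.0491373241457, 'cy': 211.53087501160454, 'origin': array([ 187.9263, -627.9582,  590.316 ]), 'rotation': array([[ 0.9105, -0.2338,  0.341 ],
       [-0.4132, -0.4858,  0.7702],
       [-0.0144, -0.8422, -0.539 ]])}
top {'fx': 405.3878020589645, 'fy': 405.3878020589645, 'cx': 281.5801700321876, 'cy': 213.74624639353874, 'origin': array([384.6923,  35.8291, 930.959 ]), 'rotation': array([[ 0.0158, -0.9902,  0.1388],
       [-0.9994, -0.0112,  0.0339],
       [-0.032 , -0.1393, -0.9897]])}
{'clock': 0.1, 'joint_positions': array([ 1.0894,  0.3004,  1.5215,  0.    ,  1.3207, -0.0666]), 'joint_vel': array([-0.0015, -0.0017, -0.0007,  0.0003,  0.    ,  0.0025]), 'joint_torque': array([ -0.0001, -53.2657, -35.3277,   0.0709,   0.0236,  -0.0001]), 'eef_pos': array([221.5498, 503.1516, 190.0617]), 'ee_rot': array([[-0.9152,  0.403 , -0.0004],
       [ 0.403 ,  0.9152, -0.0009],
       [ 0.0001, -0.001 , -1.    ]]), 'wrist_force': array([-0.5034, -0.5001,  0.1502]), 'moment': array([ 0.0261,  0.0333, -0.0548]), 'finger_force': 0.0, 'finger_gap': 1.0034327584163691}
```

View pics/side0.png

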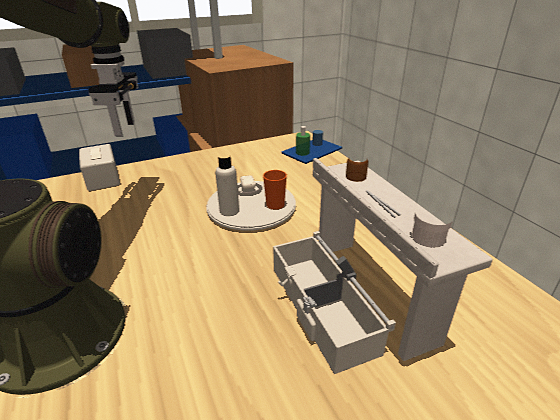

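View pics/top0.png

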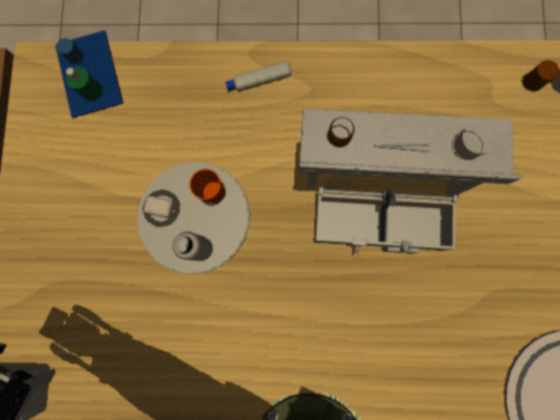

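Side shows the caddy around (330,300) with the divider near (325,290). Top shows it spanning (315..457, 188..250), with two items on the front rim near (360,246) and (403,246), and the bottle at (187,245). I'll enlarge.

```bash
python3 - <<'E'
import cv2
a=cv2.imread("pics/top0.png")[180:260,305:465]
cv2.imwrite("pics/top0c.png",cv2.resize(a,None,fx=5,fy=5,interpolation=cv2.INTER_CUBIC))
a=cv2.imread("pics/side0.png")[225:375,260:410]
cv2.imwrite("pics/side0c.png",cv2.resize(a,None,fx=4,fy=4,interpolation=cv2.INTER_CUBIC))
E
```

```text
(no output)
```

View pics/top0c.png

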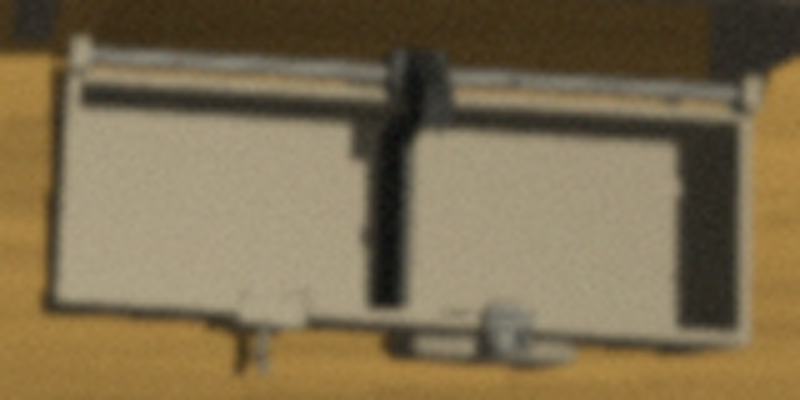

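View pics/side0c.png

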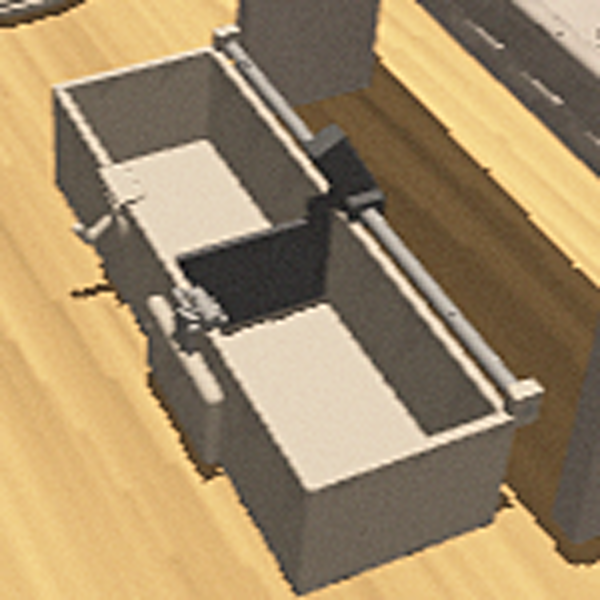

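```bash
python3 -m inch --help 2>&1 | head -20; cat > h.py <<'E'
import numpy as np, cv2
from scipy.optimize import least_squares
from plant import arm, grab_frame, get_calibration
np.set_printoptions(suppress=True,precision=3)
C={n:get_calibration(n) for n in("side","top")}
def proj(n,p):
    c=C[n];q=c["rotation"].T@(np.asarray(p,float)-c["origin"])
    return np.array([c["cx"]+c["fx"]*q[0]/q[2],c["cy"]+c["fy"]*q[1]/q[2]])
def W(pose,r):
    x,y,a=pose;c,s=np.cos(a),np.sin(a)
    return np.array([x+c*r[0]-s*r[1],y+s*r[0]+c*r[1],r[2]])
E
cat > fit.py <<'E'
from h import *
S=lambda u,v:((u+.5)/4-.5+260,(v+.5)/4-.5+225)
T=lambda u,v:((u+.5)/5-.5+305,(v+.5)/5-.5+180)
O=[("side",S(53,88),(-50,145,70)),("side",S(312,492),(-50,-145,70)),("side",S(512,416),(50,-145,70)),
("side",S(300,592),(-50,-145,0)),("side",S(497,522),(50,-145,0)),
("top",T(52,305),(-50,145,70)),("top",T(748,343),(-50,-145,70)),("top",T(750,110),(50,-145,70))]
# params: pose, camera pixel offsets (calibration slack)
f=lambda p:np.concatenate([proj(n,W(p[:3],r))+p[3+2*(n=="top"):5+2*(n=="top")]-m for n,m,r in O]+[p[3:7]*.7])
s=least_squares(f,[470,-215,0,0,0,0,0]);P=s.x[:3];print(s.x);print(s.fun[:16].reshape(-1,2))
def yat(n,m,x,z):
    o=s.x[3+2*(n=="top"):5+2*(n=="top")]
    q=least_squares(lambda t:(proj(n,W(P,(x+t[0],t[1],z)))+o-m),[0,0]).x;return x+q[0],q[1]
print("clip top",yat("top",T(508,318),-47.5,80),"side",yat("side",S(200,305),-47.5,78))
print("hook top",yat("top",T(272,306),-47.5,70))
print("panel top z68",yat("top",T(398,305),-42,68),"side front",yat("side",S(183,263),-42,68),"rear",yat("side",S(303,225),20,68))
for y in(-40,-45,-50,-55,-60): print(y,[((proj(n,W(P,(-47.5,y,z)))-( (260,225) if n=="side" else (305,180)))*(4 if n=="side" else 5)) for n in C for z in(70,87)])
E
python3 fit.py
python3 - <<'E'
import cv2,numpy as np
a=cv2.imread("pics/top0.png")[165:275,135:255]; b=cv2.imread("pics/side0.png")[145:235,200:300]
a=cv2.resize(a,(480,440),interpolation=2); b=cv2.resize(b,None,fx=4,fy=4,interpolation=2)  # x4 both (a), b x4
o=np.zeros((440,800,3),np.uint8);o[:,:480]=a;o[:360,480:800]=b[:,:320];cv2.imwrite("pics/bot.png",o)
E
```

```text
invalid input: not JSON, or not a number
[ 494.134 -154.422   -0.046    0.712    0.623    0.024    0.623]
[[-0.464 -0.544]
 [-0.403 -0.407]
 [ 1.317 -0.176]
 [-0.282  1.119]
 [-0.517 -0.298]
 [ 0.393 -0.326]
 [-0.072  0.231]
 [-0.334 -0.211]]
clip top (np.float64(-45.77329583187572), np.float64(-42.93099967972981)) side (np.float64(-50.07686609261948), np.float64(-42.5795007342661))
hook top (np.float64(-45.69418938935207), np.float64(53.144722807220546))
panel top z68 (np.float64(-41.98029677764738), np.float64(-0.03789758028791777)) side front (np.float64(-41.007084014521766), np.float64(-6.0936824015287)) rear (np.float64(24.812015313203077), np.float64(-5.031403060106569))
-40 [array([197.692, 308.103]), array([198.913, 281.328]), array([492.294, 318.208]), array([503.242, 315.476])]
-45 [array([202.501, 315.557]), array([203.793, 288.729]), array([504.296, 318.913]), array([515.488, 316.194])]
-50 [array([207.365, 323.095]), array([208.729, 296.214]), array([516.304, 319.617]), array([527.741, 316.912])]
-55 [array([212.285, 330.718]), array([213.723, 303.786]), array([528.318, 320.322]), array([540.  , 317.63])]
-60 [array([217.26 , 338.429]), array([218.773, 311.445]), array([540.337, 321.027]), array([552.264, 318.349])]
```

View pics/bot.png

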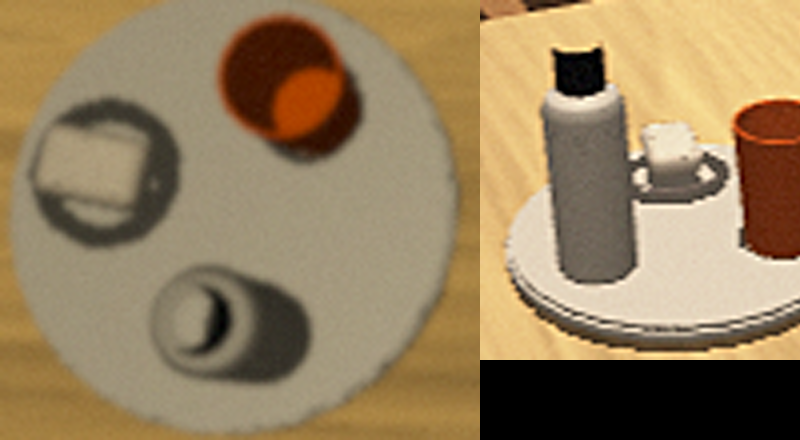

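```bash
cat >> h.py <<'E'
P0=(494.13,-154.42,-0.046)
def go(target,yaw):
    "print shift (cm, tool axes) and turn (deg) to TCP target with tool y axis at world angle yaw from +y"
    s=arm.observe();R=s["ee_rot"];d=R.T@(np.asarray(target)-s["eef_pos"])/10
    cur=np.arctan2(-R[0,1],R[1,1]);t=-np.degrees((yaw-cur+np.pi/2)%np.pi-np.pi/2)
    print("clock",s["clock"],"shift",d,"turn",t,"rackxyz",rk(s["eef_pos"]),"F",s["wrist_force"],"j",s["joint_positions"])
def rk(w):
    c,s_=np.cos(P0[2]),np.sin(P0[2]);d=np.asarray(w)-[P0[0],P0[1],0];return np.array([c*d[0]+s_*d[1],-s_*d[0]+c*d[1],d[2]])
E
python3 - <<'E'
from h import *
m=[("side",(224.6,157.5),188),("top",(179.1,244.4),188)]
s=least_squares(lambda p:np.concatenate([proj(n,(p[0],p[1],z))-q for n,q,z in m]),[400,270]);print("bottle",s.x,s.fun)
for n,q,z in m: print(n,least_squares(lambda p:proj(n,(p[0],p[1],z))-q,[400,270]).x)
p=s.x; print("base side",proj("side",(*p,20)),"cap bottom top",proj("top",(*p,158)),"crop",(proj("top",(*p,158))-[135,165])*4)
a=W(P0,(-70,-3,130));print(a)
go(a+[0,0,70],P0[2])
E
```

```text
bottle [430.91  247.946] [-1.533 -2.331  0.989 -0.704]
side [430.034 232.636]
top [429.586 249.723]
base side [228.443 210.798] cap bottom top [184.459 244.729] crop [197.835 318.916]
[ 424.066 -154.198  130.   ]
clock 0.1 shift [-45.028 -51.998  -0.947] turn -21.13288558080378 rackxyz [-302.529  644.342  190.062] F [-0.503 -0.5    0.15 ] j [ 1.089  0.3    1.521  0.     1.321 -0.067]
```

```bash
python3 -m inch '[[[-3,-3.5,-4,-5],[-7,-8,-7,-10],[-11,-12.5,-7,-15],[-15,-17,-7,-21],[-19,-21.5,-7,-21],[-23,-26,-7,-21],[-27,-30.5,-7,-21],[-31,-35,-7,-21]]]' 5; python3 - <<'E'
from h import *
go(W(P0,(-70,-3,150)),P0[2])
E
```

```text
clock: 1.1
eef_pos: [364.4, 56.2, 260.6]
ee_rot: [[-0.999, 0.048, 0.0], [0.048, 0.999, 0.0], [-0.0, 0.0, -1.0]]
wrist_force: [1.0, 0.1, -0.8]
finger_gap: 0.536
finger_force: 0.0
clock 1.1 shift [ -6.969 -20.726  11.064] turn -0.12248416134215283 rackxyz [-139.299  204.401  260.617] F [ 1.038  0.069 -0.786] j [ 0.054 -0.173  1.861  0.     1.453 -1.469]
```

```bash
python3 -m inch '[[[-1.5,-5,2],[-3,-10,4],[-5,-15,6],[-7,-20.7,8],[-7,-20.7,11],[-7,-20.7,13],[-7,-20.7,14],[-7,-20.7,14]]]' 2>&1 | tail -3;  python3 -m inch '[[[-1.5,-5,2,0],[-3,-10,4,0],[-5,-15,6,0],[-7,-20.7,8,0],[-7,-20.7,11,0],[-7,-20.7,13,0],[-7,-20.7,14,0],[-7,-20.7,14,0]]]'; python3 - <<'E'
from h import *
go(W(P0,(-5,-3,120)),P0[2])
a=grab_frame("top")[180:260,305:465];b=grab_frame("side")[190:340,240:390]
o=np.zeros((600,800,3),np.uint8);o[:200,:400]=cv2.resize(a,(400,200),interpolation=2);o[:,200:]=0 if 0 else o[:,200:]
o[0:600,300:800]=cv2.resize(b,(600,600),interpolation=2)[:,:500];cv2.imwrite("pics/a1.png",cv2.resize(b,(600,600),interpolation=2))
cv2.imwrite("pics/a1t.png",cv2.resize(a,(800,400),interpolation=2))
E
```

```text
$[0][0]: bad value
clock: 2.1
eef_pos: [424.1, -151.9, 120.4]
ee_rot: [[-0.999, 0.048, -0.001], [0.048, 0.999, 0.0], [0.001, 0.0, -1.0]]
wrist_force: [-0.7, -0.9, -0.3]
finger_gap: 0.534
finger_force: 0.0
clock 2.1 shift [-6.504 -0.219  0.038] turn -0.11722009660917547 rackxyz [-70.04   -0.676 120.425] F [-0.736 -0.853 -0.3  ] j [-0.425  0.156  1.873 -0.     1.114 -1.948]
```

View pics/a1.png

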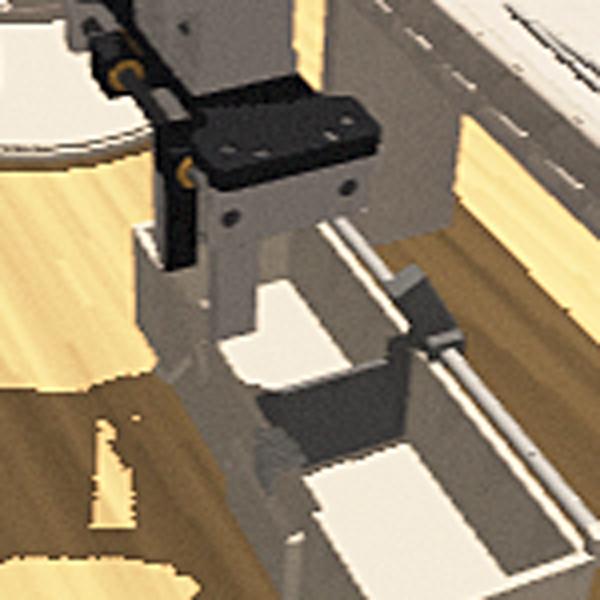

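Picture shows the near finger at (235,300), the bracket block at (200–380,100–200), the tab at (395–460,265–355) and the panel's top edge from (258,392) to (390,360). Next I check whether the gripper body sits symmetrically about the fingers.

```bash
python3 - <<'E'
from h import *
c=lambda r:(proj("side",W(P0,r))-[240,190])*4
for n,r in dict(tipN=(-70,-26,98),tipNm=(-78,-26,98),tipNp=(-62,-26,98),
  b0=(-107.5,-60,195),b1=(-32.5,-60,195),b0y=(-107.5,-88,195),b1y=(-32.5,-88,195),f0=(-70,-33,180)).items(): print(n,c(r))
print("tab d=-3"); 
for d in(-8,-4,0): print(d,"tabtop +y,-y corners front",c((23.8,d+6,113.5)),c((23.8,d-6,113.5)),"rear",c((41.2,d+6,123.5)),c((41.2,d-6,123.5)),"panel front",c((-42,d,68)),"panel rear top",c((42,d,68)))
E
```

```text
tipN [221.214 396.871]
tipNm [205.017 401.717]
tipNp [237.298 392.059]
b0 [172.79  298.927]
b1 [342.221 252.349]
b0y [201.264 343.618]
b1y [375.789 293.648]
f0 [230.532 264.782]
tab d=-3
-8 tabtop +y,-y corners front [380.154 286.626] [392.661 301.851] rear [413.669 261.345] [426.614 276.243] panel front [258.452 402.172] panel rear top [412.23  355.604]
-4 tabtop +y,-y corners front [376.056 281.637] [388.456 296.732] rear [409.427 256.464] [422.262 271.234] panel front [254.873 396.687] panel rear top [408.136 350.497]
0 tabtop +y,-y corners front [371.993 276.691] [384.287 291.657] rear [405.222 251.625] [417.947 266.268] panel front [251.325 391.25 ] panel rear top [404.077 345.432]
```

View pics/a1t.png

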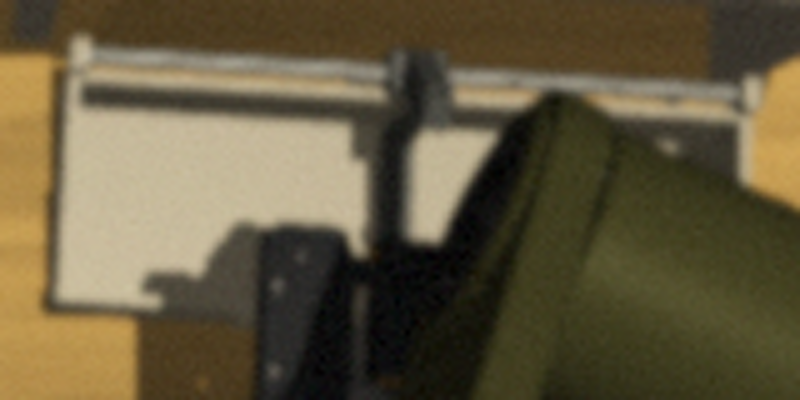

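```bash
python3 - <<'E'
from h import *
R=np.array([[-0.9152,.403,0],[.403,.9152,0],[0,0,-1]]);t=np.array([221.5,503.2,190.1])
for y in(-53,53): print("start tips",proj("side",t+R@[0,y,22]),"finger z-20",proj("side",t+R@[0,y,-20]),"body",proj("side",t+R@[0,y,-75]))
im=grab_frame("side")
print("rows y,crop gray, x 280..310")
g=cv2.cvtColor(im,cv2.COLOR_BGR2GRAY)
for y in range(256,300,2): print(y,g[y,276:316])
E
```

```text
start tips [121.587 149.325] finger z-20 [118.013 134.998] body [113.09  115.269]
start tips [133.133 135.21 ] finger z-20 [130.071 121.732] body [125.871 103.244]
rows y,crop gray, x 280..310
256 [106 107  98 154 169  57   4   4   4   0  34  64  74 108 127 117  98  90
 107 107 108 107 108 102 105 103 107 108 110 120 121 121 121 118 121 118
 104 101 102 107]
258 [107 101 104 101 104 115 118 135 136 131 124 127 125 118 123 119 101  91
 102 109 108 105 108 106 105 106 107 108 114 122 125 122 120 119 119 113
 105 103 101  99]
260 [106 105 103  99 100 104 102 109 113 122 123 120 122 125 118 115 103  91
 105 108 108 102 107 103 110 107 103 106  98 104 105 125 168 210 247 241
 146  93 104 104]
262 [106 107 105 104 101 101 106 109 110 112 117 121 121 123 127 112 105  90
  99 112 104 104 101 102 106 106 103  99 163 239 246 245 237 237 237 239
 248 211  82  97]
264 [106 109 102  99  98 103 104 103 102 103 115 114 125 116 119 108  97  94
  98 109 106 108 110 104 110 105  98  90 197 248 239 236 237 236 236 236
 239 242 232 142]
266 [104 105 103 102 108 106 100 100 100 103 101 107 113 106 159 20
[... 2088 characters left out ...]
57  56  57
  61  63  66  59]
292 [102  99  94  95  94  96  95 103 105  98 100  97 102  97 105 100 104 102
 103 105 104 101  97  96 103  97 108 111  94  64  52  57  56  59  67  61
  60  60  63  65]
294 [ 99  95 105  98  99  95  97 100  97 102  96 100  98 100  95 102 103  96
  98 104 100 100  98 102 102 103  98 101 113  97  64  53  61  60  55  63
  58  59  59  59]
296 [ 94  97  99 100  95  96  99  92  96  92  99  99  99 100 101 102  99 100
 103  97 100 101 101 102 104 103  99  97 101 112 113  86  59  68  59  57
  63  55  59  60]
298 [ 92  93  94 100 100 101  98  98  95  96  97 103 102 101  94 102  94 104
 102 101 101  99  94  98  92 105 108  97  90  93 102 101  89  94  87  73
  53  56  57  55]
```

```bash
python3 -m inch '[[[4,0,0,0],[8,0,0,0],[8,0,4,0],[8,0,8,0],[8,0,9.3,0],[8,0,9.4,0],[8,0,9.4,0]]]'; python3 -m inch '[[[0,0,0.2,0],[0,0,0.3,0],[0,0,0.4,0],[0,0,0.5,0],[0,0,0.5,0]]]'
python3 - <<'E'
from h import *
print(arm.observe()["wrist_force"],arm.observe()["clock"])
im=grab_frame("side");p=arm.observe()["eef_pos"]
r=rk(p)
for y in(-37,37): print(proj("side",W(P0,(r[0],y,0))))
q=proj("side",W(P0,(r[0],0,30))).astype(int);x0,y0=q-[65,90];print(x0,y0)
cv2.imwrite("pics/c1.png",cv2.resize(im[y0:y0+150,x0:x0+150],(600,600),interpolation=2))
E
```

```text
clock: 3.12
eef_pos: [345.1, -148.5, 27.7]
ee_rot: [[-0.999, 0.048, 0.002], [0.048, 0.999, -0.001], [-0.002, -0.001, -1.0]]
wrist_force: [0.5, 0.5, 0.1]
finger_gap: 0.528
finger_force: 0.0
clock: 3.75
eef_pos: [344.3, -148.2, 21.5]
ee_rot: [[-0.999, 0.048, -0.0], [0.048, 0.999, 0.0], [0.0, 0.0, -1.0]]
wrist_force: [0.1, -0.6, 0.8]
finger_gap: 0.53
finger_force: 0.0
[ 0.081 -0.552  0.8  ] 3.75
[257.852 343.383]
[245.595 315.216]
185 228
```

View pics/c1.png

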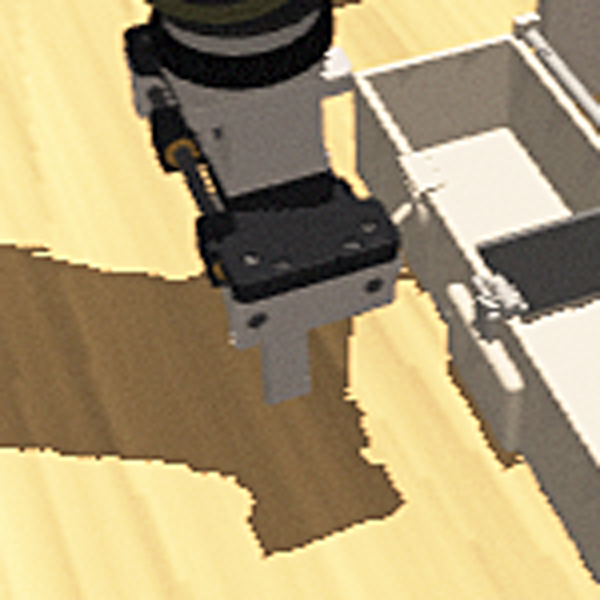

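The visible fingertip is at crop (290,400), where the spec predicts (291,461). I'll find the real tip height by touching down in small steps.

```bash
python3 -m inch '[[[0,0,0.1,0],[0,0,0.2,0],[0,0,0.2,0]]]'|grep -E "eef|force"; 
```

```text
eef_pos: [344.3, -148.1, 19.5]
wrist_force: [0.0, 0.8, -0.1]
finger_force: 0.0
```

```bash
python3 -m inch '[[[0,0,0.1,0],[0,0,0.2,0],[0,0,0.3,0],[0,0,0.3,0]]]'|grep -E "eef|force"; 
```

```text
eef_pos: [344.3, -148.1, 16.5]
wrist_force: [0.8, -0.3, -0.3]
finger_force: 0.0
```

```bash
python3 -m inch '[[[0,0,0.4,0],[0,0,0.8,0],[0,0,1.2,0],[0,0,1.2,0]]]'|grep -E "eef|force"; python3 - <<'E'
from h import *
im=grab_frame("side");top=grab_frame("top")
r=rk(arm.observe()["eef_pos"]);print(r)
cv2.imwrite("pics/d_s.png",im);cv2.imwrite("pics/d_t.png",top)
g=cv2.cvtColor(im,cv2.COLOR_BGR2GRAY)
for y in range(322,350,2): print(y,g[y,240:284])
E
```

```text
eef_pos: [344.1, -148.1, 4.2]
wrist_force: [0.0, -0.5, 0.1]
finger_force: 0.0
[-149.929   -0.666    4.522]
322 [ 99 103 103 107 113 116 111 113 108 106 103  96 105 115 114 112 116 109
 113 114 115 111 101  94  94  95  94  90  94  92  89  81 190 237 233 232
 227 226 225 223 223 221 218 218]
324 [101 100 101  99 107 104 110 101 108 113 105 101 108 111 113 115 108 112
 113 110 114 116 108  96  90 101  93  96  92  90  85  67 184 236 232 232
 230 228 229 228 225 224 219 218]
326 [104 100  97  99 105 105 106 107 107 108 109  95  94 117 115 119 112 116
 112 113 109 117 111  89  92 100  95  96  99  95  81  73 177 228 227 230
 231 230 230 227 226 225 223 220]
328 [107 102 102 100 100 103 107 107 111 110 107 103 106 115 116 109 111 112
 115 111 113 117 110 100 100  95  92  93 100  96  83  87  85 171 229 226
 228 230 230 230 229 227 227 224]
330 [103 106  97 107 100 106 102 104 109 111 109 100 112 117 108 109 113 115
 119 109 113 115 107  93 102  99  99 100  93  99  97  98  93  80 176 231
 225 229 232 233 229 229 231 226]
332 [ 99 104 110 105 102 102 106 107 110 104 108 105 101 111 111 112 114 
[... 882 characters left out ...]
0 101 104  98 101 108 103 106 110 112 115
 105 108 109 103 105 108 111 111 109 111 103 105 100 101  97  96  90  87
 187 236 225 221 223 222 224 228]
344 [100 105 108 106 105 103 107 104 102 103 104 102 102 101 109 108 109 109
 114 109 109 108 102 107 110 115 111 112 109 104 107 102 104 104  99  95
  86 200 202 180 240 232 227 225]
346 [ 99  99 105 106 106 104  98 106 106 102 105  99 105 106 103 111 110 117
 105 115 111 110 102 106 107 107 113 106 108 109 102 100  98 107  99 102
  96  96 100  95  91  76 178 233]
348 [244 246 216  91  95 108 100 101 103 101 103 103 103 102  99 105 106 111
 114 111 108 110 105 100 105 112 109 110 113 108 109 101 102 100 103 104
  96 102 100 104 100  85  84 182]
```

```bash
python3 -m inch '[[[0,0,0.4,0],[0,0,0.8,0],[0,0,1.0,0],[0,0,1.0,0]]]'|grep -E "eef|force";python3 -m inch '[[[0,0,0.1,0],[0,0,0.2,0],[0,0,0.3,0],[0,0,0.3,0]]]'|grep -E "eef|force"; python3 -m inch '[[[0,0,0.1,0],[0,0,0.2,0],[0,0,0.3,0],[0,0,0.3,0]]]'|grep -E "eef|force"
```

```text
eef_pos: [344.2, -148.1, -5.6]
wrist_force: [-0.7, -0.5, 0.3]
finger_force: 0.0
eef_pos: [344.3, -148.1, -8.5]
wrist_force: [1.1, -0.2, 0.8]
finger_force: 0.0
eef_pos: [344.3, -148.2, -11.5]
wrist_force: [-0.5, -0.2, -0.1]
finger_force: 0.0
```

```bash
for i in 1; do python3 -m inch '[[[0,0,0.1,0],[0,0,0.2,0],[0,0,0.2,0]]]'|grep -E "eef|wrist";python3 -m inch '[[[0,0,0.1,0],[0,0,0.2,0],[0,0,0.2,0]]]'|grep -E "eef|wrist"; done
```

```text
eef_pos: [344.3, -148.2, -13.5]
wrist_force: [-0.3, -0.2, -0.4]
eef_pos: [344.5, -148.2, -14.8]
wrist_force: [-5.9, 3.8, 20.8]
```

```bash
python3 - <<'E'
from h import *
im=grab_frame("side");print(arm.observe()["clock"])
cv2.imwrite("pics/e_s.png",im)
o=cv2.imread("pics/d_s.png");g=cv2.cvtColor(im,cv2.COLOR_BGR2HSV)
for y in range(326,352,2): print(y,g[y,244:272,1])
E
```

```text
7.575
326 [ 48  32  29  40  40  38  25  33  38  35  37  36  39  36  34  28  34  25
  68 133 142 124 138 128 128 126 131 135]
328 [ 79  28  31  39  25  29  47  48  32  41  26  29  37  33  29  36  36  26
  61 124 127 132 119 133 131 126 130 122]
330 [106  55  14   8  47  93 122  84  33  25  34  35  31  36  28  35  34  27
  50 103 136 123 127 118 120 130 120 118]
332 [122 128 128 130 128 123 134  98  21  23  30  29  39  39  34  34  34  25
  48 115 128 121 124 133 132 123 127 123]
334 [122 127 128 122 132 128 132  92  19  34  32  35  26  39  30  40  24  28
  47 117 127 126 121 125 133 131 129 119]
336 [131 126 129 121 134 120 131 103  46  31  43  27  37  30  30  31  25  31
  38  84 132 125 122 120 131 123 126 123]
338 [126 127 124 117 123 123 131 111  68  17  31  37  36  28  25  34  35  21
  40  92 130 125 123 122 130 121 116 133]
340 [119 133 121 124 124 122 126 119  62  24  21  33  22  18  19  46  98 117
 130 128 123 125 120 130 122 129 129 131]
342 [127 134 128 130 123 134 119 129 119  90  84 120 134 128 131 128 128 125
 122 127 117 126 128 117 138 125 135 126]
344 [129 127 125 123 129 126 118 126 131 138 122 127 133 126 126 129 124 129
 123 115 125 121 133 123 128 120 131 127]
346 [126 129 129 131 126 122 122 120 125 131 128 123 124 122 126 128 119 120
 132 127 122 129 127 130 123 125 124 125]
348 [116 127 124 131 123 132 125 121 127 123 125 118 124 126 124 123 121 127
 128 130 134 120 123 125 124 124 124 130]
350 [145 132 137 124 131 124 120 123 129 125 126 132 121 131 121 122 120 129
 123 128 120 128 127 129 128 122 123 127]
```

Touchdown came at eef z = -14.2, so the real fingertips sit 14 mm above the reported TCP height (36 mm off the spec). I'll correct for that from here. Next I approach the tab with tips at z≈97.

```bash
python3 -m inch '[[[0,0,-5,0],[0,0,-9.8,0],[-3,0,-9.8,0],[-7,0,-9.8,0],[-11,0,-9.8,0],[-13,0,-9.8,0],[-13,0,-9.8,0]]]'; python3 -m inch '[[[-1,-0.1,0,0],[-2,-0.1,0,0],[-3,-0.1,0,0],[-3.5,-0.1,0,0],[-3.8,-0.1,0,0],[-3.8,-0.1,0,0]]]'; python3 - <<'E'
from h import *
go(W(P0,(22,-2,83)),P0[2])
E
```

```text
clock: 8.45
eef_pos: [474.6, -154.3, 82.0]
ee_rot: [[-0.999, 0.048, -0.001], [0.048, 0.999, 0.0], [0.001, 0.0, -1.0]]
wrist_force: [-0.1, 0.1, -0.7]
finger_gap: 0.531
finger_force: 0.0
clock: 9.2
eef_pos: [512.1, -157.3, 82.5]
ee_rot: [[-0.999, 0.048, -0.0], [0.048, 0.999, 0.0], [0.0, -0.0, -1.0]]
wrist_force: [-0.7, -0.1, 0.4]
finger_gap: 0.528
finger_force: 0.0
clock 9.2 shift [-0.394  0.005 -0.052] turn -0.12892640346279577 rackxyz [18.058 -2.039 82.48 ] F [-0.67  -0.126  0.412] j [-0.366  0.384  1.677 -0.     1.081 -1.889]
```

```bash
python3 -m inch '[[[-0.2,0,0,0],[-0.4,0,0,0],[-0.4,0,0,0]]]' | grep -E "eef|wrist"; python3 -m inch '[[[0,0,0,0],[0,0,0,0],[0,0,0,0],[0,0,0,0],[0,0,0,0],[0,0,0,0]]]' 0.8
```

```text
eef_pos: [516.2, -157.5, 82.6]
wrist_force: [-0.4, -0.4, 0.2]
clock: 10.32
eef_pos: [516.1, -157.5, 82.6]
ee_rot: [[-0.999, 0.048, -0.0], [0.048, 0.999, -0.0], [0.0, -0.0, -1.0]]
wrist_force: [-0.6, -0.3, 1.0]
finger_gap: 0.117
finger_force: 30.0
```

Pinched (gap ≈ 11 mm, 30 N). Now I slide it towards the clip.

```bash
python3 -m inch '[[[0,-0.4,0,0],[0,-1.1,0,0],[0,-1.8,0,0],[0,-2.5,0,0],[0,-3.2,0,0],[0,-3.7,0,0],[0,-4.0,0,0],[0,-4.0,0,0]]]'; python3 - <<'E'
from h import *
print(rk(arm.observe()["eef_pos"]))
a=grab_frame("side")[235:335,280:380];b=grab_frame("top")[180:260,375:465]
cv2.imwrite("pics/s2.png",a);cv2.imwrite("pics/t2.png",b)
o=np.zeros((500,800,3),np.uint8);o[:,:500]=cv2.resize(a,(500,500),interpolation=2);o[:267,500:]=cv2.resize(b,(300,267),interpolation=2);cv2.imwrite("pics/v2.png",o)
E
```

```text
clock: 11.32
eef_pos: [514.1, -197.9, 82.6]
ee_rot: [[-0.999, 0.048, -0.0], [0.048, 0.999, -0.001], [-0.0, -0.001, -1.0]]
wrist_force: [-1.0, -2.3, -0.1]
finger_gap: 0.114
finger_force: 30.0
[ 21.936 -42.521  82.562]
```

View pics/v2.png

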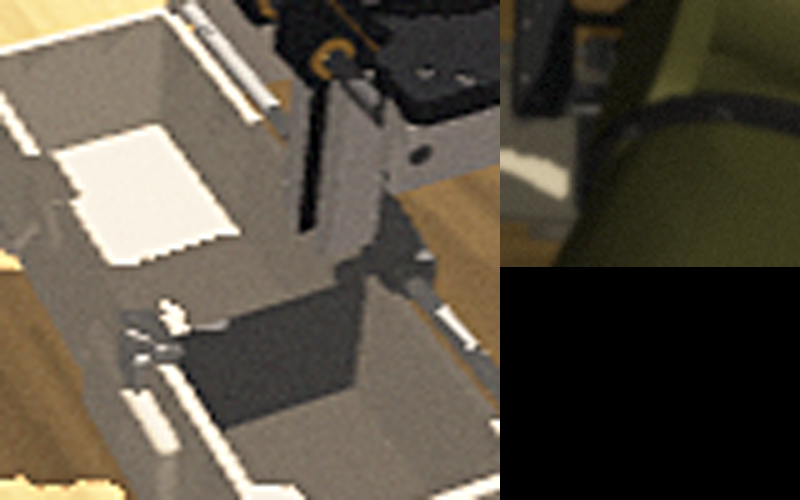

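```bash
cat >> fit.py <<'E'
print("---")
V=lambda u,v:((u+.5)/5-.5+280,(v+.5)/5-.5+235)
print("panel now", yat("side",V(180,336),-42,68),yat("side",V(270,309),0,68),yat("side",V(355,283),42,68))
print("clip corners side (z70 rim) L",yat("side",V(125,345),-47.5,75))
for x in(-42,0,42):
  for d in(-40,-45): print(x,d,(proj("side",W(P,(x,d,68)))+s.x[3:5]-[280,235])*5)
for d in(-35.5,-43.5,-51.5): print("clip",d,[(proj("side",W(P,(-47.5,d,z)))+s.x[3:5]-[280,235])*5 for z in(70,87)])
E
python3 fit.py | sed -n '/---/,$p'
python3 - <<'E'
import cv2,numpy as np
a=cv2.imread("pics/side0.png")[284:318,296:324]
g=cv2.cvtColor(a,6)
print("cols 296..");[print(284+i,r) for i,r in enumerate(g)]
E
```

```text
---
panel now (np.float64(-36.33430549590465), np.float64(-40.24842769397494)) (np.float64(1.0350506220042461), np.float64(-40.8844908628434)) (np.float64(37.54188705694561), np.float64(-41.27190655367063))
clip corners side (z70 rim) L (np.float64(-60.07414569011787), np.float64(-42.54495028394841))
-42 -40 [163.929 337.886]
-42 -45 [169.991 347.165]
0 -40 [264.421 306.194]
0 -45 [270.927 315.133]
42 -40 [361.39  275.614]
42 -45 [368.303 284.23 ]
clip -35.5 [array([145.321, 329.944]), array([146.769, 296.537])]
clip -43.5 [array([154.876, 344.753]), array([156.464, 311.238])]
clip -51.5 [array([164.604, 359.829]), array([166.337, 326.209])]
cols 296..
284 [114 197 224 217 214 212 213 216 212 214 212 214 213 215 213 218 217 217
 222 227 235 206 173 144 106 113 102  83]
285 [ 75 142 212 222 215 211 215 217 212 214 213 216 216 216 224 228 229 232
 211 155 124 107 117 101  75  60  38  36]
286 [ 76  87 181 225 218 215 217 217 215 219 222 223 225 233 208 166 148 104
 108 118  99  70  46  33  42  41  44  44]
287 [ 81  71 118 195 221 215 218 217 221 229 233 210 173 146 107 111 103  82
  60 
[... 2906 characters left out ...]
 78  83  86  92  79 118 125  71  66  67  70  67  76  77  79  66
 111 192 221 215 214 214 214 213 215 216]
313 [160  73  87  85  90  84  78  86 147 212 166  78 168 191 104  77  79  81
  64 169 234 217 214 213 215 215 213 216]
314 [156  70  83  91  89  87  84  83 104 171 197 209 231 215 156  66  76  84
  74 120 193 221 216 215 217 214 214 215]
315 [151  70  81  92  83  84  77  86  83 120 177 214 217 215 178  97  75  77
  79  69 167 229 220 212 217 212 213 216]
316 [175 108  83  84  87  81  83  82  77  95 150 201 214 221 221 168  63  78
  86  75 121 197 227 217 215 213 213 211]
317 [208 163  77  79  87  83  83  77  83  74 111 172 206 213 218 184 104  78
  87  84  73 115 193 222 215 215 213 214]
```

```bash
python3 -m inch '[[[0,-0.1,0,0],[0,-0.15,0,0],[0,-0.15,0,0]]]' |grep -E "eef"; python3 -m inch '[[[0,0,0,0],[0,0,0,0],[0,0,0,0],[0,0,0,0]]]' 4.5|grep -E "clock|gap|wrist"; python3 -m inch '[[[1,0,0,0],[3,0,0,0],[6,0,0,0],[11,0,0,0],[11,0,-6,0],[11,0,-12,0],[11,0,-15,0]]]'; python3 - <<'E'
from h import *
im=grab_frame("side");cv2.imwrite("pics/s3.png",im);cv2.imwrite("pics/t3.png",grab_frame("top"))
go((430,249,260),P0[2])
g=cv2.cvtColor(im,6)
for c in(325,330,335,340): print(c,g[282:312,c])
E
```

```text
eef_pos: [514.0, -198.8, 82.5]
clock: 12.3
wrist_force: [0.3, -0.8, 0.3]
finger_gap: 0.474
clock: 13.18
eef_pos: [404.1, -193.8, 235.7]
ee_rot: [[-0.999, 0.048, 0.003], [0.048, 0.999, -0.002], [-0.004, -0.002, -1.0]]
wrist_force: [-0.7, 0.9, 0.1]
finger_gap: 0.479
finger_force: 0.0
clock 13.275 shift [-0.4   44.374 -2.555] turn -0.13692923816533975 rackxyz [-87.551 -43.749 235.615] F [ 0.423  0.241 -0.008] j [-0.529  0.032  1.727 -0.     1.377 -2.051]
325 [234 237 235 232 234 233 234 236 234 236 235 234 234 236 236 238 250 171
 127  47  45  51  55  55  58  55  61  61  56  53]
330 [ 98  86 147 210 224 244 238 236 231 234 235 234 235 237 245 200 129  86
  49  54  53  56  60  56  60  60  60  59  60  60]
335 [100 107 101 105 104 102  98  97  84 143 216 248 246 252 148 120  51  53
  63  59  58  55  54  61  61  58  56  55  55  58]
340 [ 98 101  98  95 101 101 102 101 104 103 102 101 116 143  75  52  55  60
  53  57  56  57  58  54  64  60  58  60  55  58]
```

```bash
cat >> fit.py <<'E'
print("=== panel now",[yat("side",q,0,68) for q in((325,300.2),(330,298.3),(335,296.7))])
E
python3 fit.py | grep ===; python3 -m inch '[[[0,2,-1,0],[0,8,-1,0],[0,14,-1,0],[-0.2,20,-1,0],[-0.4,26,-1,0],[-0.4,32,-1,0],[-0.4,38,-1,0],[-0.4,42,-1,0]]]' 7 | grep eef; python3 -m inch '[[[0,2.4,0,0],[0,2.4,0,0],[0,2.4,0,0]]]' | grep -E "eef|gap"; python3 - <<'E'
from h import *
go((430,249,147),P0[2])
E
```

```text
=== panel now [(np.float64(-18.418844164521513), np.float64(-43.334530428405195)), (np.float64(-7.541100645597834), np.float64(-42.61804167643591)), (np.float64(3.0758258432763834), np.float64(-42.57710597434948))]
eef_pos: [427.5, 227.7, 241.2]
eef_pos: [429.4, 248.8, 241.9]
finger_gap: 0.743
clock 14.65 shift [-0.069  0.026  9.488] turn -0.1438601015698304 rackxyz [-83.224 399.848 241.882] F [ 0.391  0.118 -0.621] j [ 0.452  0.143  1.592 -0.     1.407 -1.071]
```

```bash
python3 -m inch '[[[0,0,4,0],[0,0,6,0],[0,0,7,0],[0,0,8,0],[0,0,8.8,0],[0,0,9.4,0],[0,0,9.4,0]]]' | grep -E "eef|wrist"; python3 - <<'E'
from h import *
im=grab_frame("side");cv2.imwrite("pics/b1.png",im)
top=grab_frame("top")
o=np.zeros((480,800,3),np.uint8);o[:,:480]=cv2.resize(im[110:230,180:300],(480,480),interpolation=2);o[:320,480:]=cv2.resize(top[200:290,140:230],(320,320),interpolation=2)
cv2.imwrite("pics/vb.png",o)
E
```

```text
eef_pos: [429.6, 249.7, 148.3]
wrist_force: [-0.2, -0.4, -0.9]
```

View pics/vb.png

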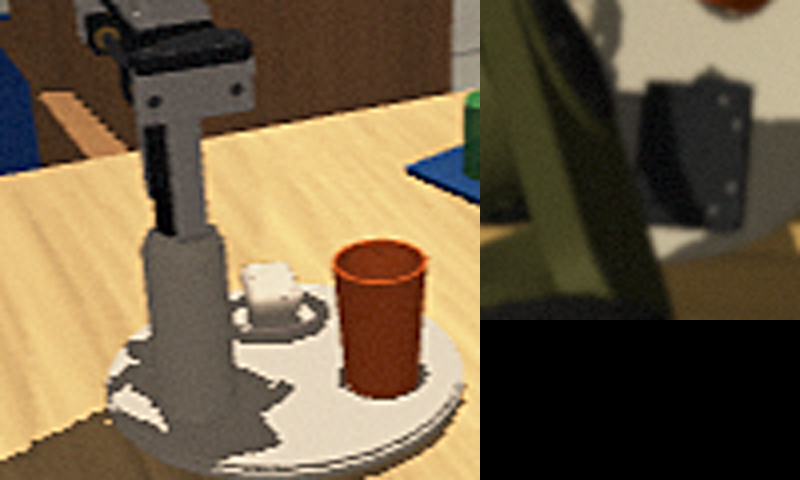

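Near finger stands beside the cap at (190,190), tip at shoulder level (200,235); cup and saucer are clear. Closing on the cap.

```bash
python3 -m inch '[[[0,0,0,0],[0,0,0,0],[0,0,0,0],[0,0,0,0],[0,0,0,0],[0,0,0,0]]]' 2.5; python3 -m inch '[[[0,0,-1,0],[0,0,-4,0],[0,0,-8,0],[0,0,-12,0],[0,0,-12.5,0],[0,0,-12.5,0]]]'; python3 - <<'E'
from h import *
go(W(P0,(-3,-94,270)),P0[2])
E
```

```text
clock: 16.38
eef_pos: [429.6, 249.6, 148.5]
ee_rot: [[-0.999, 0.048, -0.0], [0.048, 0.999, -0.0], [0.0, -0.0, -1.0]]
wrist_force: [0.9, -0.5, -0.1]
finger_gap: 0.345
finger_force: 30.0
clock: 17.12
eef_pos: [429.4, 249.6, 272.8]
ee_rot: [[-0.999, 0.048, -0.001], [0.048, 0.999, -0.0], [0.001, -0.0, -1.0]]
wrist_force: [-0.4, 0.3, -2.5]
finger_gap: 0.347
finger_force: 30.0
clock 17.125 shift [ -8.137 -49.441   0.295] turn -0.1295942421439887 rackxyz [-83.252 400.593 272.826] F [-0.413  0.264 -2.541] j [ 0.453  0.128  1.539  0.     1.476 -1.07 ]
```

```bash
python3 -m inch '[[[0,-2,0,0],[0,-6,0,0],[0,-11,0,0],[0,-16.5,0,0],[0,-22,0,0],[0,-27.5,0,0],[0,-33,0,0],[0,-38,0,0]]]'|grep eef; python3 -m inch '[[[-1,-4,0,0],[-3,-8,0,0],[-5,-10.5,0,0],[-7,-11.4,0,0],[-8,-11.4,0,0],[-8.1,-11.4,0,0],[-8.1,-11.4,0,0]]]'|grep -E "eef|gap|wrist"; python3 - <<'E'
from h import *
go(W(P0,(-3,-94,133.5)),P0[2])
E
```

```text
eef_pos: [409.9, -132.2, 272.6]
eef_pos: [486.2, -247.3, 273.5]
wrist_force: [-0.6, -0.2, -1.9]
finger_gap: 0.345
clock 19.0 shift [-0.069 -0.088 14.005] turn -0.10529195635426893 rackxyz [ -3.654 -93.124 273.548] F [-0.603 -0.196 -1.902] j [-0.538  0.241  1.405 -0.     1.497 -2.061]
```

```bash
python3 -m inch '[[[0,0,2,0],[0,0,5,0],[0,0,8,0],[0,0,10.5,0],[0,0,12,0],[0,0,13,0],[0,0,13.4,0],[0,0,13.4,0]]]'|grep -E "eef|gap|wrist"; python3 -m inch '[[[0,0,0.1,0],[0,0,0.2,0],[0,0,0.3,0],[0,0,0.4,0],[0,0,0.4,0]]]'|grep -E "eef|gap|wrist"
```

```text
eef_pos: [486.8, -247.7, 139.9]
wrist_force: [1.2, -0.4, -2.4]
finger_gap: 0.342
eef_pos: [486.7, -247.7, 135.5]
wrist_force: [-0.2, 0.1, -2.0]
finger_gap: 0.345
```

```bash
python3 -m inch '[[[0,0,0.05,0],[0,0,0.1,0],[0,0,0.15,0],[0,0,0.15,0]]]'|grep -E "eef|wrist";python3 -m inch '[[[0,0,0.05,0],[0,0,0.1,0],[0,0,0.1,0]]]'|grep -E "eef|wrist"
```

```text
eef_pos: [486.7, -247.6, 134.0]
wrist_force: [-0.3, -0.4, -2.5]
eef_pos: [486.9, -247.8, 133.5]
wrist_force: [-1.4, -0.1, 3.8]
```

Touched down (the force has reversed to +3.8 N at the predicted floor height). Releasing and withdrawing.

```bash
python3 -m inch '[[[0,0,0,0],[0,0,0,0],[0,0,0,0],[0,0,0,0]]]' 6|grep -E "eef|gap|wrist"; python3 -m inch '[[[0,0,-1,0],[0,0,-4,0],[0,0,-8,0],[0,0,-12,0],[4,0,-14,0],[9,0,-14,0],[14,4,-14,0],[16,9,-14,0]]]'|grep -E "eef|wrist"; python3 -m inch '[[[0,5,0,0],[0,10,0,0],[0,15,0,0],[0,20,0,0],[0,20,0,0]]]'|grep -E "eef"; python3 - <<'E'
from h import *
s=grab_frame("side");t=grab_frame("top");cv2.imwrite("pics/fs.png",s);cv2.imwrite("pics/ft.png",t);print(arm.observe()["clock"])
o=cv2.imread("pics/side0.png")
# bottle check: dark cap & expected projection
for z in(5,143,173): print(z,[proj(n,(486.9,-247.8,z)) for n in C])
g=cv2.cvtColor(s,6)
pc=proj("side",(486.9,-247.8,158)).astype(int);print("cap row",pc,g[pc[1],pc[0]-14:pc[0]+15]);
pb=proj("side",(486.9,-247.8,95)).astype(int);print("body row",pb,g[pb[1],pb[0]-20:pb[0]+21])
for c in(325,330,335): print(c,g[290:306,c])
m=np.abs(s[140:235,235:300].astype(int)-o[140:235,235:300]).max(2);print("cup/saucer diff px",(m>40).sum())
E
```

```text
eef_pos: [486.7, -247.6, 133.0]
wrist_force: [0.2, 0.6, -0.0]
finger_gap: 0.635
eef_pos: [329.4, -149.4, 273.7]
wrist_force: [1.4, 0.4, 1.5]
eef_pos: [340.6, 52.2, 273.7]
23.725
5 [array([342.613, 339.931]), array([420.078, 227.363])]
143 [array([349.201, 285.017]), array([441.912, 219.802])]
173 [array([350.843, 271.335]), array([447.704, 217.796])]
cap row [350 278] [87 86 92 89 87 64 10  0 16  0 16  6  6  4 20 33 32 35 38 40 38 27  6  0
  5  6 52 88 77]
body row [346 305] [ 49  49  46  50  50  48  62  84  91  86  94  95  98  94  93  94  96 103
  98 100  97 104 108 100 107 105 103 104 105 102 104 104 110 103  97 100
 108  96  97  77 113]
325 [210 212 213 212 211 214 214 218 227 143 104  39  40  44  48  42]
330 [212 208 213 214 214 212 223 168 114  64  41  48  48  49  42  50]
335 [113 111 103 101  91  82  90  89  83  87  88  79  83  84  88  86]
cup/saucer diff px 123
```

```bash
python3 -c "
from plant import arm
print(arm.hand_in())"
```

```text
the job is handed in; nothing more can be done
None
```

I slid the divider by its tab into line with the chrome clip, to within about 2 mm as measured in the pictures, and left the bottle standing upright and released in the smaller compartment; I handed the job in at about 24 s, never touched the cup, saucer or other things, and have seen no verdict.

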